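Slide the shaker jar into the guarded jar stand

ROBOT

A 7-joint arm with a two-finger parallel gripper is mounted at the origin on the work surface. World frame = base frame: x ahead of the robot, y to its left, z up, the work surface at z = 0. Lengths are in m, angles in rad, forces in N, time in s.
With the tool pointing down it reaches from about 0.425 to 1.025 m from the base axis. Payload 3.6 kg.
Tool frame: the origin (TCP) lies midway between the tips of the shut fingers; the grasp point (between the pads) lies 19 mm behind it (env.grasp_offset is the distance from the TCP to the grasp point, in m); z points along the fingers, y is the line along which they close (so a half turn about z gives the same grasp; the last joint's range is limited). The gripper opens to 85 mm and grips with 20 to 120 N. Pads are 22 mm wide; open, the fingers measure 114 mm over their backs; the gripper's body (76 mm by 85 mm) begins 54 mm behind the grasp point. The pads swing forward as they close: fully open they stand 13 mm farther back than shut.
Start: joints at [1.117, 0.591, 0.048, 1.609, -0.033, 0.943, -0.034], TCP at [0.255, -0.679, 0.191] pointing down, gripper open.
Joint ranges: [-2.69, 2.69], [-0.47, 2.24], [-1.27, 1.36], [0.19, 2.51], [-1.53, 4.68], [0.08, 2.07], [-3.09, 3.09]. Speed limits (rad/s): [2.57, 2.57, 3.14, 3.14, 3.14, 3.14, 3.14].

INTERFACE

Orientations are given as a unit quaternion [x, y, z, w].
In Python, from station import env, viewer, order gives the robot as it stands. The module is installed in compiled form; this text tells all that it offers.
- The arm moves only by the tool move_arm, never from a script. Its argument "plan" is a list of rows, each a list of 5 numbers: the opening, from 0 (shut) to 1 (fully open), then the shift along the tool's x, y, z in mm, then the turn about the tool's z in rad. In form: [[gripper, dx, dy, dz, yaw], ...]. A call has 1 to 20 rows; each row shifts and turns the commanded pose from where the row before left it, along the tool's axes as they then stand; what a row does not reach is not made up. A row lasts 1/10 s, in which the tool goes at most 50 mm and 8.59 degrees, less where a joint would pass 70% of its speed; a pose out of reach is approached as far as the arm can. A call with a gripper value outside its range is refused whole. The fingers move at their own pace and stop on an object; "force" is the grip in N (left out, the last holds). Time passes only in rows, so rows that do not move let the fingers close. It gives the time, the measured TCP pose, the force, the opening and the grip force at its end, in the units of the state.
- env.get_obs(): the state, without advancing time (a new reading comes with each control period).
- viewer.capture(name): name is "scene" or "top"; returns the picture (400x640x3 uint8, red, green, blue); there is no depth.
- viewer.camera_model(name): a dict with "camera_matrix" (3x3 intrinsics, pixels), "k1" (the pictures are not rectified: a ray, as slopes to the right and down, at radius r is drawn at 1 + k1 r^2 times it, then the intrinsics apply), "position" and "attitude" of the camera in the world. Camera axes: x right, y down, z forward; pixel columns grow to the right and rows downward; lengths in m; the calibration is good to about 2 mm. A picture is of the moment at which its call begins. camera_model takes no time and is no camera call.
- order.close_job(): hands the job in; it is judged then, once.
The state is a dict: "t": time; "qpos": joint angles; "dq": joint speeds; "effort": joint torques, N m; "ee_pos": TCP position; "ee_rot": TCP orientation; "contact_force": force on the tool from outside, world axes, zero at the start; "moment": the same for the moment, N m; "grip_width": finger opening in m; "gripper_force": force on a finger pad.
Only numpy, scipy, OpenCV 4.12 (cv2) and the standard library are available. Lean on these libraries where they do the work, as an engineer would, in place of code of your own. Each camera call takes 0.05 s, during which the arm holds its last target. There are 200 camera calls.

TASK

Swing the guard bar of the white wire jar stand up and back until it stays there, slide the loose glass shaker jar along the shelf, upright and without lifting it, into the empty place beside the other jar until it is fully home against the back wires, then bring the guard bar down again in front of both jars. Leave the jar already in the stand, the turntable, the soy dish and the bottle opener where they are.

Things in the scene. Friction and masses are not known exactly. Their poses are not given: they have to be found in the camera images.
- stand: Fixed stand of 6 mm white wire, 53 mm high: two places 90 mm wide side by side, open at the top and at the front (-x); the shelf is their floor, no step. Origin on the shelf under its middle; x front to back, y along it. Places centred at x = 0, y = +48 and -48 mm. Side loops at y = -96, 0, +96 mm from x = -25 to +46. Back wires at x = 46: a jar touching them has its axis at x = +3 mm.
- guard (a joint): Angle of the guard bar (rad): 0 = down on its stop in front of the jars, growing as it swings up and over to the back, 2.2 = fully back on its stop. Straight above its pivot at 1.72: left alone it falls (about 140 g, lightly damped hinge) to the front stop from below 1.72, to the back stop from above.
- guard_bar (a point): Middle of the guard bar: round, white, 8 mm thick, 210 mm long along the stand's y; an arm at each end goes to pivots at the stand's x = 0, height 55 mm, 78 mm from the bar. Down: at x = -77 mm, height 43 mm, 33 mm clear of the jars' sides. Fully back: x = +36 mm, height 124 mm. Swinging, it clears jars that are home.
- liner: Thin round cork liner, 72 mm across, on the shelf at the centre of the stand's empty place (x = 0, y = +48 or -48 mm in the stand); 0.8 mm thin and no obstacle. Origin at its centre.
- jar: The loose jar, on the shelf in front of the stand: empty clear glass shaker jar, ribbed and perforated steel twist cap. Body 80 mm in diameter up to 68 mm height, then a shoulder; cap 70 mm in diameter, 76 to 96 mm high; 96 mm tall in all, 0.2 to 0.35 kg. Origin at the centre of its underside, z up.
- jar_in: The same kind of jar (80 mm diameter, 96 mm high), already standing in the other place of the stand. Origin at the centre of its underside.
- dish: Bystander: small red ceramic soy dish, 92 mm across, 22 mm high. Origin at the centre of its underside.
- opener: Bystander: flat stainless bottle opener, 150 mm long, up to 36 mm wide, 4 mm thick, lying on the shelf. Origin at its underside, at the middle of its length (x along it).
- turntable_edge (a point): Bystander: a point on the top edge (44 mm above the shelf) of the clear plastic spice turntable, 222 mm across, which stands behind the stand and turns freely; the spice jars on it reach 105 mm above the shelf.
Mind the look-alikes: they are no part of the job. What is shaped like the jar but blue or yellow is not meant. What is shaped like the jar_in but purple or red is not meant.

How it is judged:
On the way, in this order (a step that is already met when the one before it is completed fails the run):
1. the guard bar is swung up and back, past upright, and stays there (value of joint guard above 1.85 rad), for 0.3 s.
2. the loose jar stands upright, home in the empty place (horizontal distance between jar and liner below 0.012 m and angle between jar's own z axis and vertical below 0.05 rad), for 0.3 s.
At the end, for the whole second after the job is handed in: The formerly loose jar stands upright (within 3 degrees) and at rest on the shelf in the formerly empty place, its axis within 12 mm of the place's centre; the other jar still stands in its place (within 20 mm); the guard bar is down on its front stop (joint below 0.06 rad) (all of step 2 and height (world z) of jar below 0.005 m and linear speed of jar below 0.01 m/s and value of joint guard below 0.06 rad and angle between jar_in's own z axis and vertical below 0.05 rad and distance of jar_in from where it was at the start of the episode below 0.02 m); the robot touches nothing.
It fails at once if the loose jar is tipped more than 20 degrees (angle between jar's own z axis and vertical above 0.35 rad).
It fails at once if the loose jar is lifted off the shelf (origin more than 20 mm up) (height (world z) of jar above 0.02 m).
It fails at once if the jar already in the stand is moved more than 20 mm or tipped (distance of jar_in from where it was at the start of the episode above 0.02 m or angle between jar_in's own z axis and vertical above 0.3 rad).
It fails at once if the dish, the opener or the turntable is moved more than 30 mm (distance of any of dish, opener, turntable_edge from where it was at the start of the episode above 0.03 m).
It also fails if it takes over 64 s, if anything falls off the work surface, if the arm or the gripper's body presses on something with over 40 N, if the wrist force passes 120 N, or if a joint passes its speed limit or range.

## Working session

There is one attempt and no reset: what is moved stays moved. The work goes in short steps, Python scripts to look and compute and a tool call to move; the robot and the scene stay as the last step left them, time stands still between calls to the robot, and variables do not carry over. Pictures are saved under pics/ and viewed, at most 10 in all, crops included, and the job is handed in when it is done.

Besides the shell and the picture viewer there is one more tool, called after "Emit:" by a JSON object that holds its "api" and its "payload", one argument or row to a line. move_arm: Moves the arm, as the interface text tells. Its arguments: {"type":"object","properties":{"plan":{"type":"array","items":{"type":"array","items":{"type":"number"}}},"force":{"type":"number"}},"required":["plan"]}

```bash
mkdir -p pics; cat > h.py <<'E'
import numpy as np, cv2
from scipy.spatial.transform import Rotation as R
from station import env, viewer, order
def cam(n):
    m=viewer.camera_model(n); K=np.array(m["camera_matrix"]); a=np.array(m["attitude"])
    Rm=R.from_quat(a).as_matrix() if a.size==4 else a.reshape(3,3)
    return K,m["k1"],np.array(m["position"]),Rm
def ray(n,u,v):
    K,k,p,Rm=cam(n); d=np.array([(u-K[0,2])/K[0,0],(v-K[1,2])/K[1,1]]); s=d.copy()
    for _ in range(20): s=d/(1+k*(s@s))
    return p,Rm@np.array([s[0],s[1],1])
def onz(n,u,v,z):
    p,d=ray(n,u,v); return p+d*(z-p[2])/d[2]
def proj(n,P):
    K,k,p,Rm=cam(n); c=Rm.T@(np.array(P)-p); s=c[:2]/c[2]; s=s*(1+k*(s@s)); return K[:2,:2]@s+K[:2,2]
def snap(n,f):
    im=viewer.capture(n); cv2.imwrite(f"pics/{f}.png",im[:,:,::-1]); return im
E
python3 - <<'E'
from h import *
for n in("scene","top"):
    print(viewer.camera_model(n)); snap(n,n+"0")
s=cv2.imread("pics/scene0.png");t=cv2.imread("pics/top0.png")
print(env.get_obs()); print(env.grasp_offset)
E
```

```text
{'camera_matrix': array([[421.0352568 ,   0.        , 326.50541414],
       [  0.        , 421.0352568 , 203.14672036],
       [  0.        ,   0.        ,   1.        ]]), 'k1': -0.11072297743157716, 'position': array([1.08929333, 0.26399187, 1.03861136]), 'attitude': array([ 0.52509947,  0.80260497, -0.2355992 , -0.15680825])}
{'camera_matrix': array([[439.89716977,   0.        , 320.08474174],
       [  0.        , 439.89716977, 194.18616398],
       [  0.        ,   0.        ,   1.        ]]), 'k1': -0.015813435622547178, 'position': array([0.4338526 , 0.00722528, 1.21071041]), 'attitude': array([-0.69647008,  0.71705443, -0.01215789,  0.02479036])}
{'t': 0.1, 'qpos': array([ 1.1175115 ,  0.59204089,  0.04829639,  1.60971356, -0.03329787,
        0.9427108 , -0.03370659]), 'dq': array([-4.40945594e-04, -1.06360754e-03,  2.72444670e-05, -3.71804209e-03,
       -2.81854981e-04, -1.81446772e-04, -8.56910912e-04]), 'effort': array([ 4.37805400e-03, -5.49991965e+01,  1.55318655e+00, -1.98825645e+01,
        9.72000416e-03,  3.79582561e-03,  6.13658159e-06]), 'ee_pos': array([ 0.25496437, -0.677788  ,  0.19033808]), 'ee_rot': array([ 9.83855175e-01,  1.78963473e-01, -2.40681966e-04, -1.00561348e-03]), 'contact_force': array([-0.2610069 , -0.28585839, -0.37717527]), 'moment': array([ 0.04526992,  0.03615035, -0.00396162]), 'gripper_force': 0.0, 'grip_width': 0.08555181372082897}
0.0187
```

View pics/scene0.png

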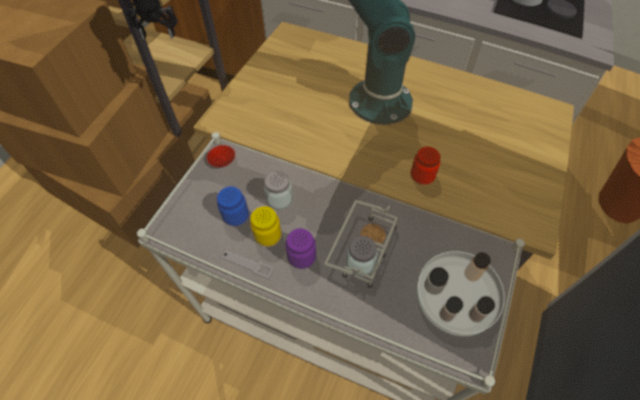

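View pics/top0.png

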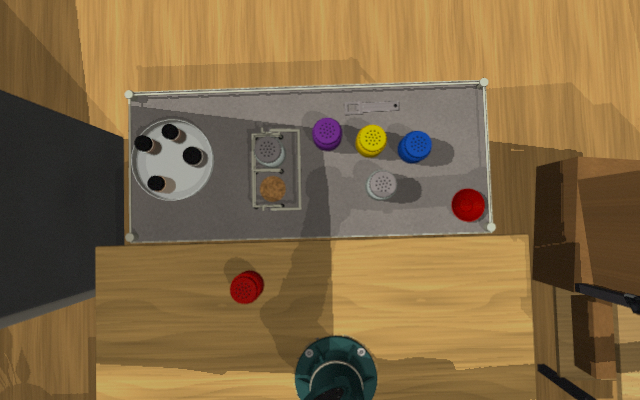

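```bash
python3 - <<'E'
from h import *
t=cv2.imread("pics/top0.png");s=cv2.imread("pics/scene0.png")
a=cv2.resize(t[110:230,230:430],None,fx=4,fy=4,interpolation=cv2.INTER_CUBIC)
cv2.imwrite("pics/cropt.png",a)
b=cv2.resize(s[160:300,250:410],None,fx=4,fy=4,interpolation=cv2.INTER_CUBIC)
cv2.imwrite("pics/crops.png",b)
E
```

```text
(no output)
```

View pics/cropt.png

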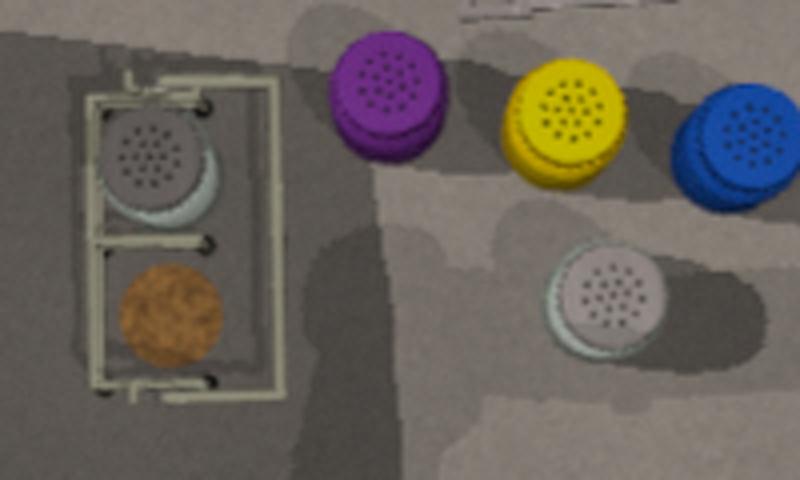

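View pics/crops.png

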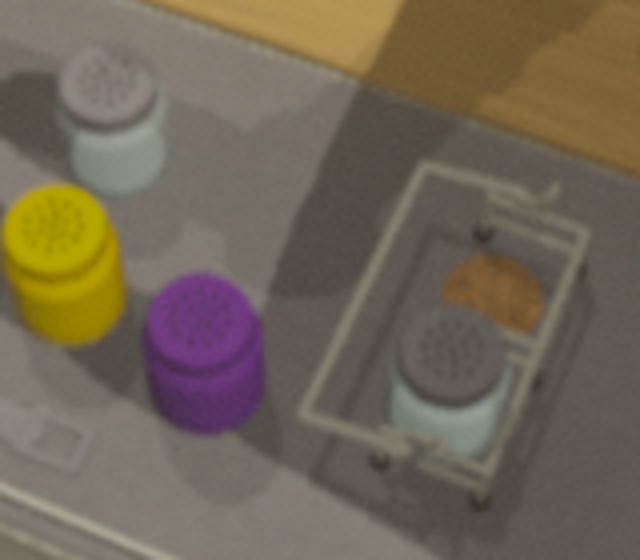

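```bash
python3 - <<'E'
from h import *
T=lambda x,y,z:onz("top",230+(x-1.5)/4,110+(y-1.5)/4,z)
S=lambda x,y,z:onz("scene",250+(x-1.5)/4,160+(y-1.5)/4,z)
np.set_printoptions(precision=4,suppress=True)
print("bar far",T(277,78,.043),S(305,414,.043));print("bar near",T(281,396,.043),S(425,166,.043))
print("liner",T(172,316,.001),S(495,293,.001))
t=cv2.imread("pics/top0.png");hsv=cv2.cvtColor(t,cv2.COLOR_BGR2HSV)
m=cv2.inRange(hsv,(5,110,60),(20,255,255));m[:, :258]=0;m[:,288:]=0;m[:172]=0;m[205:]=0
ct=max(cv2.findContours(m,0,2)[0],key=cv2.contourArea);e=cv2.fitEllipse(ct);print(e,onz("top",*e[0],.001))
print("jar cap",T(613,298,.096),S(108,86,.096)); 
print("jar_in cap",T(151,158,.096),S(452,353,.096))
print("back",T(90,97,.053),T(97,388,.053))
for n,p in dict(purple=(388,80),yel=(570,110),blue=(752,140)).items(): print(n,T(*p,.096))
print("opener",onz("top",372,107,.004),"dish",onz("top",468,205,.02))
for z in(0,): print("shelf near edge",onz("top",300,239,0),onz("top",128,239,0))
E
```

```text
bar far [0.6716 0.0791 0.043 ] [0.6674 0.0831 0.043 ]
bar near [0.4584 0.082  0.043 ] [0.4579 0.0842 0.043 ]
liner [0.5167 0.1585 0.001 ] [0.5109 0.1607 0.001 ]
((272.2755432128906, 188.48391723632812), (24.625732421875, 24.951190948486328), 21.315786361694336) [0.5171 0.1595 0.001 ]
jar cap [ 0.5133 -0.1336  0.096 ] [ 0.518  -0.1308  0.096 ]
jar_in cap [0.6118 0.1578 0.096 ] [0.6148 0.1602 0.096 ]
back [0.6609 0.2035 0.053 ] [0.467  0.2028 0.053 ]
purple [0.6572 0.0049 0.096 ]
yel [ 0.6342 -0.1106  0.096 ]
blue [ 0.6113 -0.2255  0.096 ]
opener [ 0.7349 -0.1229  0.004 ] dish [ 0.4555 -0.3701  0.02  ]
shelf near edge [0.376  0.0866 0.    ] [0.3889 0.5641 0.    ]
```

Candidates: the loose jar, clear with a steel cap, is at top (383,184). The look-alikes are yellow (371,140), blue (415,147), purple (327,133), red (247,287) and jar_in, in the stand, at (267,150). I choose (383,184), which is clear, has a steel cap and sits in front of the stand; the crop confirms it. The guard bar runs from (299,129) to (300,209), and the liner is at (272,188).

The measurements agree with the given sizes: bar 213 mm long, places 96 mm apart. The next move turns the tool square and goes to above the bar.

Emit:
{"api": "move_arm", "payload": {
  "plan": [
    [1,0,0,-20,0.12],
    [1,0,0,-20,0.12],
    [1,0,0,-20,0.12],
    [0.4,40,0,0,0],
    [0.4,40,0,0,0],
    [0.4,40,0,0,0],
    [0.4,40,0,0,0],
    [0.4,40,0,0,0],
    [0.4,40,0,0,0],
    [0.4,0,-40,0,0],
    [0.4,0,-40,0,0],
    [0.4,0,-40,0,0],
    [0.4,0,-40,0,0],
    [0.4,0,-40,0,0],
    [0.4,0,-40,0,0],
    [0.4,0,-40,0,0],
    [0.4,0,-40,0,0],
    [0.4,0,-40,0,0],
    [0.4,0,-40,0,0],
    [0.4,0,0,0,0]
  ],
  "force": 20
}}

```text
t: 2.1
ee_pos: [0.4956, -0.2709, 0.2507]
ee_rot: [1.0, 0.005, -0.001, -0.003]
contact_force: [0.7, 0.0, 0.6]
grip_width: 0.0343
gripper_force: 0.0
```

Emit:
{"api": "move_arm", "payload": {
  "plan": [
    [0.4,10,-40,0,0.01],
    [0.4,10,-40,0,0],
    [0.4,0,-40,0,0],
    [0.4,0,-40,0,0],
    [0.4,0,-40,0,0],
    [0.4,0,-40,0,0],
    [0.4,0,-40,0,0],
    [0.4,0,-40,0,0],
    [0.4,0,-32,0,0],
    [0.4,0,0,30,0],
    [0.4,0,0,30,0],
    [0.4,0,0,30,0],
    [0.4,0,0,30,0],
    [0.4,0,0,30,0],
    [0.4,0,0,0,0],
    [0.4,0,0,0,0]
  ]
}}

```text
t: 3.7
ee_pos: [0.5185, 0.0728, 0.1013]
ee_rot: [1.0, -0.005, -0.001, 0.0]
contact_force: [-0.6, -0.3, 0.3]
grip_width: 0.034
gripper_force: 0.0
```

```bash
python3 - <<'E'
from h import *
s=snap("scene","s1"); o=env.get_obs(); print(o["ee_pos"])
cv2.imwrite("pics/s1c.png",cv2.resize(cv2.imread("pics/s1.png")[120:300,240:440],None,fx=3,fy=3))
E
```

```text
[0.51945195 0.07307813 0.10218821]
```

View pics/s1c.png

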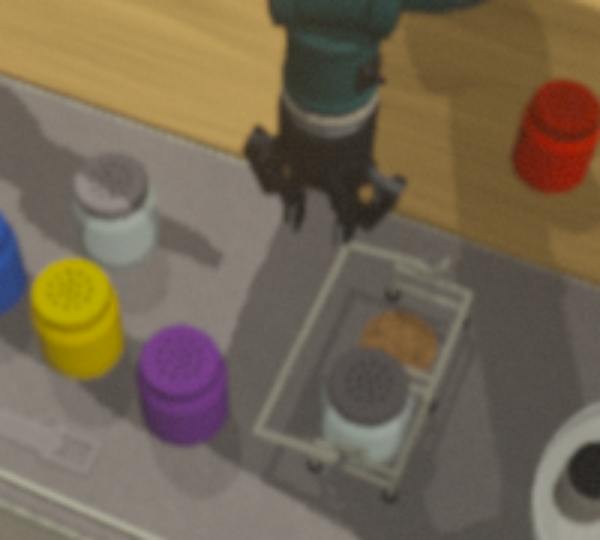

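The picture shows the fingers above and slightly in front of the bar's near part, around crop (320,232). I shift 9 mm back, go down and close.

Emit:
{"api": "move_arm", "payload": {
  "plan": [
    [0.4,0,-9,0,0],
    [0.4,0,0,20,0],
    [0.4,0,0,20,0],
    [0.4,0,0,20,0],
    [0.4,0,0,17,0],
    [0.4,0,0,0,0],
    [0.0,0,0,0,0],
    [0.0,0,0,0,0],
    [0.0,0,0,0,0],
    [0.0,0,0,0,0],
    [0.0,0,0,0,0],
    [0.0,0,0,0,0]
  ],
  "force": 20
}}

```text
t: 4.95
ee_pos: [0.5187, 0.0822, 0.0246]
ee_rot: [1.0, -0.005, 0.0, -0.0]
contact_force: [-0.2, -0.5, -0.3]
grip_width: 0.0
gripper_force: 0.0
```

```bash
python3 - <<'E'
from h import *
snap("scene","s2");snap("top","t2"); o=env.get_obs(); print(o["ee_pos"],o["grip_width"],o["gripper_force"])
a=cv2.resize(cv2.imread("pics/s2.png")[130:280,300:440],None,fx=3.5,fy=3.5)
b=cv2.resize(cv2.imread("pics/t2.png")[110:230,240:330],None,fx=3.5,fy=3.5)
b=cv2.copyMakeBorder(b,0,a.shape[0]-b.shape[0],0,0,0);cv2.imwrite("pics/c2.png",np.hstack([a,b])[:600,:800])
print(proj("scene",[.5187,.0822,.0246]),proj("scene",[.565,.082,.043]))
E
```

```text
[0.51858888 0.08222362 0.02442033] -0.0003480660764303753 0.0
[346.86944239 221.16731917] [340.67270875 231.2327618 ]
```

View pics/c2.png

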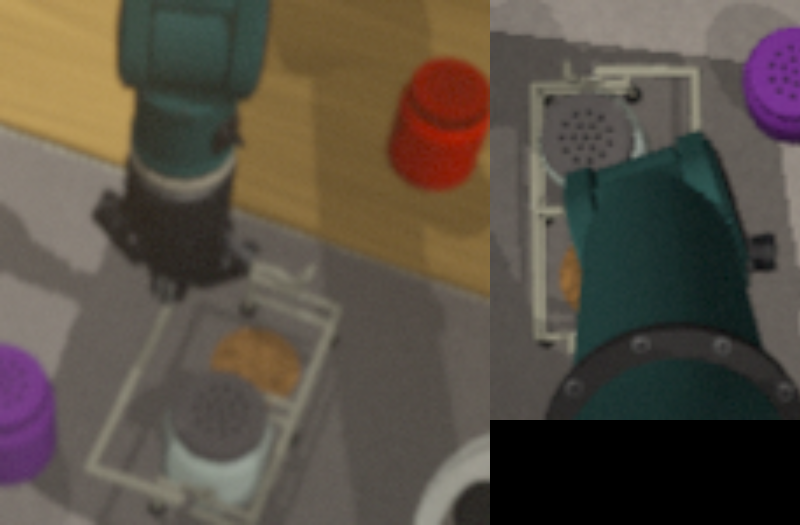

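Emit:
{"api": "move_arm", "payload": {
  "plan": [
    [0.0,0,-1,0,0],
    [0.0,0,-1,0,0],
    [0.0,0,-1,0,0],
    [0.0,0,0,0,0]
  ]
}}

```text
t: 5.45
ee_pos: [0.5186, 0.0856, 0.0243]
ee_rot: [1.0, -0.005, -0.0, -0.0]
contact_force: [-1.0, -0.0, 0.0]
grip_width: -0.0
gripper_force: 0.0
```

```bash
python3 - <<'E'
from h import *
snap("scene","s3");snap("top","t3")
cv2.imwrite("pics/c3.png",cv2.resize(cv2.imread("pics/s3.png")[180:240,310:380],None,fx=10,fy=10,interpolation=cv2.INTER_CUBIC))
y=.0856
for P in([.5186,y,.0243],[.5186,y,.043],[.5186,.082,.043],[.4584,.082,.043],[.6716,.082,.043]): print((proj("scene",P)-[310,180])*10)
E
```

```text
[380.06412158 416.14983405]
[383.28202294 381.80405902]
[371.17004442 377.3013044 ]
[450.96871569 209.87580713]
[148.38021344 843.42016322]
```

View pics/c3.png

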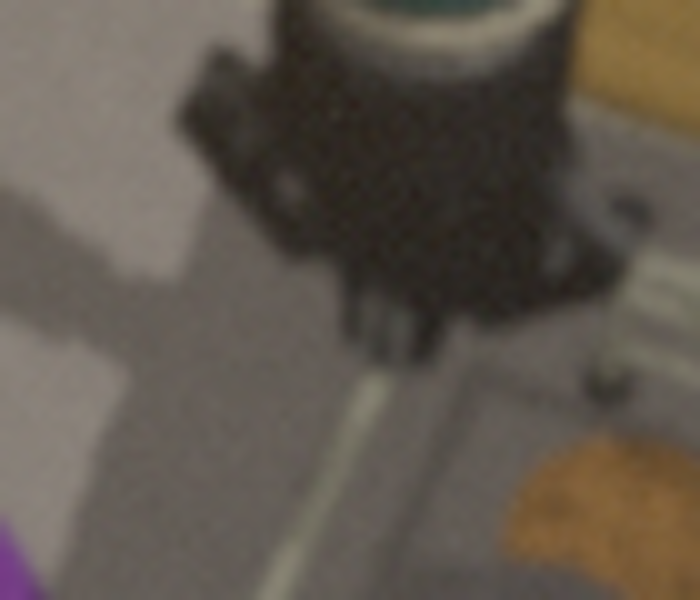

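The tip appears at crop (395,362), which is above the bar passing at (372,385). The real tip therefore sits about 25 mm higher than reported, or the bar is below the pads. I open, go down 10 mm (safe in either case) and close again.

Emit:
{"api": "move_arm", "payload": {
  "plan": [
    [0.4,0,3,-10,0],
    [0.4,0,0,0,0],
    [0.4,0,0,0,0],
    [0.4,0,0,10,0],
    [0.4,0,0,5,0],
    [0.4,0,0,5,0],
    [0.4,0,0,0,0],
    [0,0,0,0,0],
    [0,0,0,0,0],
    [0,0,0,0,0],
    [0,0,0,0,0],
    [0,0,0,0,0]
  ],
  "force": 20
}}

```text
t: 6.75
ee_pos: [0.5187, 0.0823, 0.0146]
ee_rot: [1.0, -0.005, 0.0, -0.0]
contact_force: [0.4, 0.1, -0.5]
grip_width: -0.0
gripper_force: 0.0
```

```bash
python3 - <<'E'
from h import *
snap("scene","s4")
a=[cv2.resize(cv2.imread(f"pics/{f}.png")[195:235,325:365],None,fx=10,fy=10,interpolation=cv2.INTER_CUBIC) for f in("s3","s4")]
cv2.imwrite("pics/c4.png",np.hstack(a))
E
```

```text
(no output)
```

View pics/c4.png

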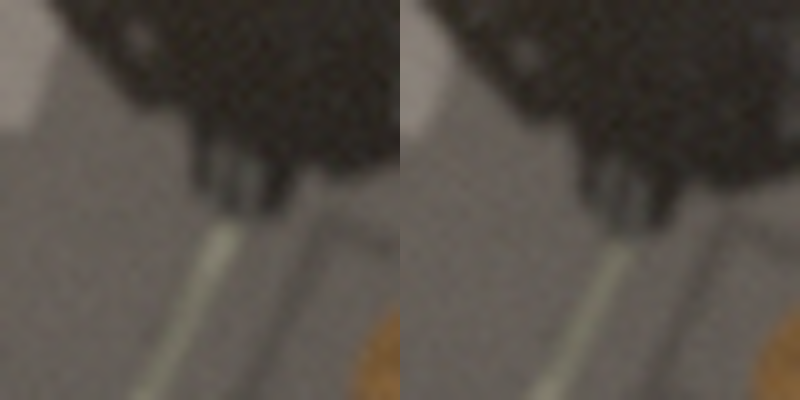

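Emit:
{"api": "move_arm", "payload": {
  "plan": [
    [0.4,0,0,-10,0],
    [0.4,0,0,0,0],
    [0.4,0,0,0,0],
    [0.4,0,0,5,0],
    [0.4,0,0,5,0],
    [0.4,0,0,3,0],
    [0.4,0,0,3,0],
    [0.4,0,0,0,0]
  ]
}}

```text
t: 7.6
ee_pos: [0.5181, 0.0822, 0.0077]
ee_rot: [1.0, -0.005, -0.001, 0.0]
contact_force: [0.6, 0.3, -0.1]
grip_width: 0.0341
gripper_force: 0.0
```

Emit:
{"api": "move_arm", "payload": {
  "plan": [
    [0,0,0,0,0],
    [0,0,0,0,0],
    [0,0,0,0,0],
    [0,0,0,0,0],
    [0,0,0,0,0]
  ]
}}

```text
t: 8.1
ee_pos: [0.5187, 0.0823, 0.0085]
ee_rot: [1.0, -0.005, 0.0, -0.0]
contact_force: [-0.5, -0.2, 0.4]
grip_width: -0.0005
gripper_force: 0.0
```

Emit:
{"api": "move_arm", "payload": {
  "plan": [
    [0,0,0,3,0],
    [0,0,0,3,0],
    [0,0,0,0,0]
  ]
}}

```text
t: 8.4
ee_pos: [0.5191, 0.0822, 0.0065]
ee_rot: [1.0, -0.005, 0.001, 0.0]
contact_force: [-6.9, -1.6, 40.5]
grip_width: -0.0
gripper_force: 20.6
```

```bash
python3 - <<'E'
from h import *
a=snap("scene","s5").astype(int);b=cv2.imread("pics/scene0.png")[:,:,::-1].astype(int)
o=env.get_obs();print(o["ee_pos"],o["contact_force"])
# dark gripper tip: lowest row changed near col 335-365
d=(np.abs(a-b).sum(2)>110).astype(np.uint8)
for r in range(205,236): print(r,''.join('#' if x else '.' for x in d[r,325:385]))
print(proj("scene",o["ee_pos"]))
E
```

```text
[0.51910193 0.0822654  0.00653414] [-7.59177862 -0.77652707 40.7872098 ]
205 .................###...###################.#####............
206 .............#..#..###..###############.#...####............
207 ..............#..###...###############.#####................
208 ...................#.#.###############..####................
209 .....................#################..#####...............
210 .....................########################...............
211 ...................##########################...............
212 ......................#####################.................
213 ......................##################....................
214 ......................###############.......................
215 ......................######....#...........................
216 ......................#####.................................
217 .....................######.................................
218 .....................#####..................................
219 .....................##.....................................
220 ................................................
[... 315 characters left out ...]
......................
226 ............................................................
227 ............................................................
228 ............................................................
229 ............................................................
230 ............................................................
231 ............................................................
232 ............................................................
233 ............................................................
234 ............................................................
235 ............................................................
[346.5490941  224.52425391]
```

40 N at reading 0.0065, and the tip shows at row 220, which matches contact with the top of the bar (z about 0.047). The real fingertip is therefore about 39 mm above the reported TCP. I back off, open, and go deeper in steps.

Emit:
{"api": "move_arm", "payload": {
  "plan": [
    [0,0,0,-10,0],
    [0.5,0,0,0,0],
    [0.5,0,0,0,0],
    [0.5,0,0,0,0],
    [0.5,0,0,5,0],
    [0.5,0,0,5,0],
    [0.5,0,0,4,0],
    [0.5,0,0,0,0]
  ]
}}

```text
t: 9.25
ee_pos: [0.5179, 0.0821, -0.0026]
ee_rot: [1.0, -0.005, -0.001, 0.0]
contact_force: [-0.3, -0.1, 0.2]
grip_width: 0.0427
gripper_force: 0.0
```

Emit:
{"api": "move_arm", "payload": {
  "plan": [
    [0.5,0,0,4,0],
    [0.5,0,0,4,0],
    [0.5,0,0,0,0]
  ]
}}

```text
t: 9.55
ee_pos: [0.5183, 0.0822, -0.0101]
ee_rot: [1.0, -0.005, -0.0, 0.0]
contact_force: [0.3, 0.1, 0.1]
grip_width: 0.0427
gripper_force: 0.0
```

No shelf contact at −10 mm, so the offset is confirmed. I go 4 mm further and close.

Emit:
{"api": "move_arm", "payload": {
  "plan": [
    [0.5,0,0,4,0],
    [0,0,0,0,0],
    [0,0,0,0,0],
    [0,0,0,0,0],
    [0,0,0,0,0],
    [0,0,0,0,0],
    [0,0,0,0,0]
  ],
  "force": 25
}}

```text
t: 10.25
ee_pos: [0.5186, 0.0818, -0.0135]
ee_rot: [1.0, -0.005, -0.0, 0.0]
contact_force: [0.7, -1.8, 0.4]
grip_width: 0.0067
gripper_force: 24.4
```

Emit:
{"api": "move_arm", "payload": {
  "plan": [
    [0,0,0.6,-7.7,0],
    [0,0,0.2,-7.8,0],
    [0,0,-0.8,-7.8,0],
    [0,0,-1.4,-7.6,0],
    [0,0,-2.3,-7.5,0],
    [0,0,-3,-7.2,0],
    [0,0,-3.7,-6.9,0],
    [0,0,-4.4,-6.4,0],
    [0,0,-5,-6,0],
    [0,0,-5.5,-5.5,0],
    [0,0,0,0,0]
  ]
}}

```text
t: 11.35
ee_pos: [0.5188, 0.1057, 0.0584]
ee_rot: [1.0, -0.005, -0.0, 0.001]
contact_force: [0.1, -8.6, 5.5]
grip_width: 0.0068
gripper_force: 24.6
```

Emit:
{"api": "move_arm", "payload": {
  "plan": [
    [0,0,-6,-4.9,0],
    [0,0,-6.7,-4.2,0],
    [0,0,-7,-3.5,0],
    [0,0,-7.1,-2.9,0],
    [0,0,-7.5,-2.1,0],
    [0,0,-7.7,-1.4,0],
    [0,0,-7.8,-0.6,0],
    [0,0,-7.8,0.2,0],
    [0,0,-7.7,1,0],
    [0,0,-7.6,1.7,0],
    [0,0,-7.4,2.5,0],
    [0,0,0,0,0]
  ]
}}

```text
t: 12.55
ee_pos: [0.5194, 0.1898, 0.0703]
ee_rot: [1.0, -0.004, -0.0, -0.001]
contact_force: [-0.7, -0.5, -0.1]
grip_width: 0.0068
gripper_force: 26.1
```

Emit:
{"api": "move_arm", "payload": {
  "plan": [
    [0.3,0,0,0,0],
    [0.3,0,0,0,0],
    [0.3,0,0,0,0],
    [0.3,0,0,-20,0],
    [0.3,0,0,-30,0],
    [0.3,0,0,-30,0],
    [0.3,0,0,0,0]
  ]
}}

```text
t: 13.25
ee_pos: [0.5228, 0.1889, 0.1549]
ee_rot: [1.0, -0.006, 0.004, -0.002]
contact_force: [-0.3, 0.1, 0.3]
grip_width: 0.0253
gripper_force: 0.0
```

```bash
python3 - <<'E'
from h import *
snap("scene","s6");t=snap("top","t6");o=env.get_obs();print(o["ee_pos"],o["qpos"])
cv2.imwrite("pics/c6.png",np.hstack([cv2.resize(cv2.imread("pics/s6.png")[130:280,250:420],None,fx=2.2,fy=2.2),cv2.resize(t[110:260,230:400,::-1],None,fx=2.2,fy=2.2)]))
E
```

```text
[0.52010095 0.18781025 0.15170862] [-0.41878373  0.42808816 -0.01278667  2.0344689   0.00842173  0.67730808
 -2.01843665]
```

View pics/c6.png

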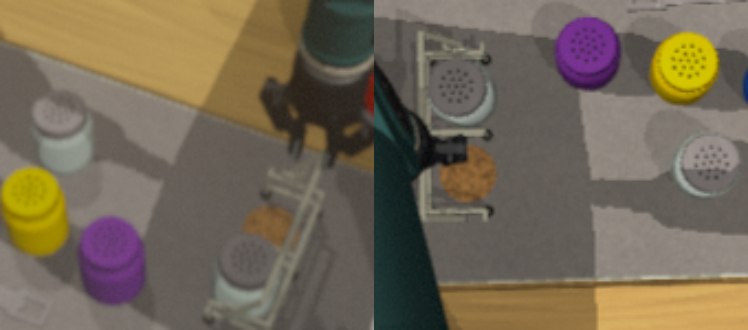

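The picture shows the bar resting at the back (top crop, column 425), with the liner in view and the jar and its look-alikes unmoved. Next I go to the jar and turn 90°.

Emit:
{"api": "move_arm", "payload": {
  "plan": [
    [0.5,-4,40,0,0],
    [0.7,0,40,0,0],
    [1,0,40,0,0],
    [1,0,40,0,0],
    [1,0,40,0,0],
    [1,0,40,0,0],
    [1,0,40,0,0],
    [1,0,40,0,0],
    [1,0,0,0,-0.144],
    [1,0,0,0,-0.144],
    [1,0,0,0,-0.144],
    [1,0,0,0,-0.144],
    [1,0,0,0,-0.144],
    [1,0,0,0,-0.144],
    [1,0,0,0,-0.144],
    [1,0,0,0,-0.144],
    [1,0,0,0,-0.144],
    [1,0,0,0,-0.144],
    [1,0,0,0,-0.144],
    [1,0,0,0,0]
  ]
}}

```text
t: 15.35
ee_pos: [0.5111, -0.132, 0.1496]
ee_rot: [0.706, 0.708, -0.0, -0.002]
contact_force: [-0.1, 0.9, -0.0]
grip_width: 0.0852
gripper_force: 0.0
```

```bash
python3 - <<'E'
from h import *
o=env.get_obs();print(o["ee_pos"],2*np.arctan2(o["ee_rot"][1],o["ee_rot"][0]),o["qpos"],o["grip_width"])
t=snap("top","t7"); print(t[184,383],t[178:192:3,375:392:4].mean(2))
E
```

```text
[ 0.51110636 -0.1320092   0.14955697] 1.5733220249026563 [ 0.48345411  0.43144458 -0.41412418  2.07252253  0.26540315  0.69064202
 -0.10093269] 0.08524121462639912
[33 35 38] [[153.          25.66666667 114.33333333  32.66666667  58.        ]
 [139.          23.66666667  90.33333333  27.          57.33333333]
 [136.66666667  88.          35.33333333  42.66666667  52.33333333]
 [156.         147.33333333  15.66666667  44.33333333  47.33333333]
 [157.33333333 153.66666667 133.33333333  15.66666667  36.66666667]]
```

Emit:
{"api": "move_arm", "payload": {
  "plan": [
    [0.5,-37,5,0,0],
    [0.5,-38,0,0,0],
    [0.5,0,0,0,0],
    [0.5,0,0,30,0],
    [0.5,0,0,30,0],
    [0.5,0,0,30,0],
    [0.5,0,0,30,0],
    [0.5,0,0,25,0],
    [0.5,0,0,0,0]
  ]
}}

```text
t: 16.3
ee_pos: [0.5146, -0.2056, 0.0028]
ee_rot: [0.706, 0.708, -0.002, -0.003]
contact_force: [0.2, 0.3, -0.6]
grip_width: 0.0427
gripper_force: 0.0
```

```bash
python3 - <<'E'
from h import *
o=env.get_obs();print(o["ee_pos"],o["contact_force"],o["grip_width"])
snap("scene","s8")
cv2.imwrite("pics/c8.png",cv2.resize(cv2.imread("pics/s8.png")[130:250,210:350],None,fx=4.5,fy=4.5))
E
```

```text
[ 0.51455994 -0.20557692  0.00278297] [ 0.23518515  0.31766053 -0.56511434] 0.04267564900160789
```

View pics/c8.png

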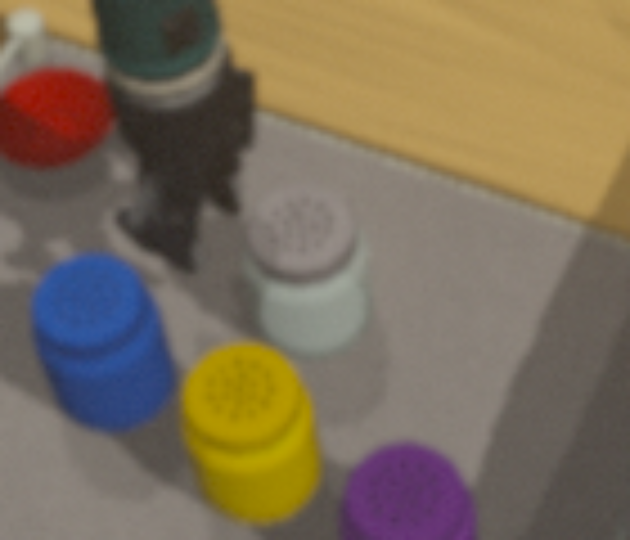

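The jar (cap at crop (302,232)) stands in front of the two spread fingers (tips at (188,270) and (232,212)). The tips are clear of the look-alikes, so I start pushing.

Emit:
{"api": "move_arm", "payload": {
  "plan": [
    [0.5,8,0,0,0],
    [0.5,8,0,0,0],
    [0.5,4,0,0,0],
    [0.5,4,0,0,0],
    [0.5,4,0,0,0],
    [0.5,4,0,0,0],
    [0.5,4,0,0,0],
    [0.5,4,0,0,0],
    [0.5,4,0,0,0],
    [0.5,4,0,0,0],
    [0.5,4,0,0,0],
    [0.5,4,0,0,0],
    [0.5,0,0,0,0]
  ]
}}

```text
t: 17.65
ee_pos: [0.5177, -0.1498, 0.006]
ee_rot: [0.706, 0.709, 0.0, -0.0]
contact_force: [-0.2, 0.5, 0.6]
grip_width: 0.0427
gripper_force: 0.0
```

```bash
cat >> h.py <<'E'
def cap(name,col0,col1,r0=165,r1=205):
    # loose jar's cap in top view: change against t6 background is avoided; detect bright low-saturation disk
    t=snap("top",name); hsv=cv2.cvtColor(t,cv2.COLOR_RGB2HSV); return t
E
python3 - <<'E'
from h import *
o=env.get_obs();print(o["ee_pos"],o["contact_force"])
t=snap("top","t9");s=snap("scene","s9")
b=cv2.imread("pics/scene0.png")[:,:,::-1]
np.set_printoptions(precision=4,suppress=True)
# predicted positions for jar axis at TCP+45
P=o["ee_pos"]+[0,.045,0]
print("pred cap px",proj("top",[P[0],P[1],.096]),proj("scene",[P[0],P[1],.096]))
g=cv2.cvtColor(s,cv2.COLOR_RGB2HSV)
# glass: slightly green/cyan pixels
m=(s[:,:,1].astype(int)-s[:,:,0]>6)&(s[:,:,2]>110);m[:150]=0;m[230:]=0;m[:,:240]=0;m[:,345:]=0
n,l,st,c=cv2.connectedComponentsWithStats(m.astype(np.uint8));print([(st[i],c[i]) for i in range(1,n) if st[i,4]>30])
m=(t[:,:,1].astype(int)-t[:,:,0]>6)&(t[:,:,2]>110);m[:150]=0;m[230:]=0;m[:,:290]=0;m[:,420:]=0
n,l,st,c=cv2.connectedComponentsWithStats(m.astype(np.uint8));print([(st[i],c[i]) for i in range(1,n) if st[i,4]>10])
E
```

```text
[ 0.51771463 -0.14977017  0.00595489] [-0.20323054  0.48079425  0.64675203]
pred cap px [371.4497 182.7153] [285.0821 184.1157]
[(array([240, 191,   7,  33, 170], dtype=int32), array([242.4118, 208.3412]))]
[(array([399, 150,  14,   3,  23], dtype=int32), array([404.5652, 150.5217])), (array([355, 181,   6,  13,  18], dtype=int32), array([357.0556, 186.8889]))]
```

The jar has moved about 29 mm, as expected (crescent edge from column 366 to 355). I keep pushing.

Emit:
{"api": "move_arm", "payload": {
  "plan": [
    [0.5,8,0,0,0],
    [0.5,8,0,0,0],
    [0.5,8,0,0,0],
    [0.5,8,0,0,0],
    [0.5,8,0,0,0],
    [0.5,8,0,0,0],
    [0.5,8,0,0,0],
    [0.5,8,0,0,0],
    [0.5,8,0,0,0],
    [0.5,8,0,0,0],
    [0.5,8,0,0,0],
    [0.5,8,0,0,0],
    [0.5,8,0,0,0],
    [0.5,8,0,0,0],
    [0.5,8,0,0,0],
    [0.5,8,0,0,0],
    [0.5,8,0,0,0],
    [0.5,8,0,0,0],
    [0.5,8,0,0,0],
    [0.5,0,0,0,0]
  ]
}}

```text
t: 19.75
ee_pos: [0.5173, 0.0031, 0.0061]
ee_rot: [0.705, 0.709, 0.001, -0.0]
contact_force: [0.5, -0.2, -0.6]
grip_width: 0.0427
gripper_force: 0.0
```

```bash
cat > m.py <<'E'
from h import *
import sys
o=env.get_obs();print(o["ee_pos"],o["contact_force"])
t=snap("top",sys.argv[1])
b=cv2.imread("pics/t6.png")[:,:,::-1]
P=o["ee_pos"]+[0,.045,0]
print("pred cap",proj("top",[P[0],P[1],.096]),"body edge px at z.06",proj("top",[P[0],P[1]+.04,.06]),proj("top",[P[0]-.04,P[1],.06]),proj("top",[P[0]+.04,P[1],.06]))
d=(np.abs(t.astype(int)-b).sum(2)>60)
c=int(P[1]); 
u=int(proj("top",[P[0],P[1],.096])[0])
for r in range(160,215,2): print(r,''.join('#' if x else '.' for x in d[r,u-30:u+35]))
print("col0",u-30)
E
python3 m.py t10
```

```text
[0.51726253 0.00306942 0.00607805] [ 0.51449723 -0.2328718  -0.5703642 ]
pred cap [311.24987048 184.69468807] body edge px at z.06 [296.5571201  186.15924301] [312.2026637  200.93557666] [311.36020747 170.52755829]
160 ................................#################################
162 ........................#########################################
164 .....................############################################
166 .....................############################################
168 .....................############################################
170 .....................############################################
172 ......................###########################################
174 .....................#.##########################################
176 ...................####.#########################################
178 ..................######.########################################
180 .................################################################
182 ................#################################################
184 ................###############.#########
[... 383 characters left out ...]
................##############.##############################
198 .......................#############.############################
200 ............................##.........##########################
202 .........................................########################
204 .........................................########################
206 ...........................................######################
208 ............................................#####################
210 .............................................####################
212 ..............................................###################
214 ...............................................##################
col0 281
```

Tracking is excellent: the edge is at column 297 against 296.6 predicted. I push into the stand and slow down near home.

Emit:
{"api": "move_arm", "payload": {
  "plan": [
    [0.5,8,0,0,0],
    [0.5,8,0,0,0],
    [0.5,8,0,0,0],
    [0.5,8,0,0,0],
    [0.5,8,0,0,0],
    [0.5,8,0,0,0],
    [0.5,8,0,0,0],
    [0.5,8,0,0,0],
    [0.5,8,0,0,0],
    [0.5,8,0,0,0],
    [0.5,5,0,0,0],
    [0.5,5,0,0,0],
    [0.5,5,0,0,0],
    [0.5,3,0,0,0],
    [0.5,3,0,0,0],
    [0.5,0,0,0,0]
  ]
}}

```text
t: 21.4
ee_pos: [0.5168, 0.1026, 0.006]
ee_rot: [0.706, 0.708, 0.0, -0.0]
contact_force: [-0.0, 0.1, -0.5]
grip_width: 0.0428
gripper_force: 0.0
```

Emit:
{"api": "move_arm", "payload": {
  "plan": [
    [0.5,2,0,0,0],
    [0.5,2,0,0,0],
    [0.5,2,0,0,0],
    [0.5,2,0,0,0],
    [0.5,0,0,0,0]
  ]
}}

```text
t: 21.9
ee_pos: [0.5167, 0.1105, 0.006]
ee_rot: [0.706, 0.708, 0.0, -0.0]
contact_force: [1.1, -1.0, -0.0]
grip_width: 0.0425
gripper_force: 0.3
```

Emit:
{"api": "move_arm", "payload": {
  "plan": [
    [0.5,2,0,0,0],
    [0.5,2,0,0,0],
    [0.5,1,0,0,0],
    [0.5,0,0,0,0]
  ]
}}

```text
t: 22.3
ee_pos: [0.5167, 0.1154, 0.006]
ee_rot: [0.706, 0.708, 0.0, -0.0]
contact_force: [-0.3, -0.3, 0.2]
grip_width: 0.0427
gripper_force: 0.3
```

Emit:
{"api": "move_arm", "payload": {
  "plan": [
    [0.5,1,0,0,0],
    [0.5,1,0,0,0],
    [0.5,1,0,0,0],
    [0.5,0,0,0,0]
  ]
}}

```text
t: 22.7
ee_pos: [0.5166, 0.1178, 0.006]
ee_rot: [0.706, 0.708, -0.0, 0.0]
contact_force: [0.3, -2.2, 0.5]
grip_width: 0.0426
gripper_force: 0.7
```

```bash
python3 m.py t11
```

```text
[0.51663897 0.11779051 0.00598342] [ 0.26849833 -2.22563899  0.47556336]
pred cap [266.25344046 186.28934107] body edge px at z.06 [253.02136572 187.70123278] [268.52339538 202.45279692] [267.84262378 172.09627798]
160 ###########.......##..################.#############.............
162 ##############....############################..#####............
164 ################.###.#################################...........
166 ############.###.#######################################.........
168 ###########.##.###########################################.......
170 .######..###.#.###############################.############......
172 #.#####..###.#######...#####...#.....######....#############.....
174 ##########.#..#.###########...##....#########################....
176 ############.....#####..............##########################...
178 #############.########..............##########################...
180 ###########################...##.#..###########################..
182 ###########################...###.##############################.
184 #####################....################
[... 383 characters left out ...]
########....#################################################
198 #############...#.###############################################
200 #############...#..######################.#######################
202 #############..##...#############################################
204 ##############..#.....#######################...#################
206 ##############..##.###########################..#################
208 ###############.#...##########################.##################
210 ###############.###.#############################################
212 ################....#############################################
214 ################...##############################################
col0 236
```

Emit:
{"api": "move_arm", "payload": {
  "plan": [
    [0.5,1,0,0,0],
    [0.5,1,0,0,0],
    [0.5,0,0,0,0],
    [0.5,0,0,0,0]
  ]
}}

```text
t: 23.15
ee_pos: [0.5164, 0.118, 0.006]
ee_rot: [0.707, 0.708, -0.001, 0.0]
contact_force: [0.1, -5.2, 1.7]
grip_width: 0.0426
gripper_force: 2.2
```

The jar is home: force rises while the position stalls at the expected 0.118. I back off, rise and turn back.

Emit:
{"api": "move_arm", "payload": {
  "plan": [
    [0.5,-5,0,0,0],
    [0.5,-20,0,0,0],
    [0.5,-30,0,0,0],
    [0.5,0,0,-40,0],
    [0.5,0,0,-40,0],
    [0.5,0,0,-40,0],
    [0.4,0,0,-40,0],
    [0.4,0,0,0,0.143],
    [0.4,0,0,0,0.143],
    [0.4,0,0,0,0.143],
    [0.4,0,0,0,0.143],
    [0.4,0,0,0,0.143],
    [0.4,0,0,0,0.143],
    [0.4,0,0,0,0.143],
    [0.4,0,0,0,0.143],
    [0.4,0,0,0,0.143],
    [0.4,0,0,0,0.143],
    [0.4,0,0,0,0.143],
    [0.4,0,0,0,0]
  ]
}}

```text
t: 25.05
ee_pos: [0.5169, 0.0661, 0.1659]
ee_rot: [1.0, 0.001, 0.0, -0.0]
contact_force: [-0.6, 0.4, -0.3]
grip_width: 0.0341
gripper_force: 0.0
```

```bash
python3 - <<'E'
from h import *
o=env.get_obs();print(o["ee_pos"],2*np.arctan2(o["ee_rot"][1],o["ee_rot"][0]),o["qpos"][6])
s=snap("scene","s12")
# compare against the scene before: cap centre by dark holes? use glass colour on both jars
for n,P in dict(jar=[.5166,.162,.096],jar_in=[.613,.159,.096],bar=[.565,.195,.124]).items():
    u=proj("scene",P); print(n,u,s[int(u[1]),int(u[0])])
g=(s[:,:,1].astype(int)-s[:,:,0]>4);
for r in range(205,285,2): print(r,''.join('#' if x else '.' for x in g[r,330:410]))
E
```

```text
[0.51694495 0.06613681 0.1659388 ] 0.0026512142069318448 -1.7377872434135522
jar [376.66120723 217.24915088] [96 91 86]
jar_in [362.42930663 247.0926577 ] [76 71 68]
bar [383.68437966 231.30686778] [126 121 108]
205 ................................................................................
207 ................................................................................
209 ................................................................................
211 ................................................................................
213 ................................................................................
215 ................................................................................
217 ................................................................................
219 ................................................................................
221 ................................................................................
223 ................................................................................
225 ..................................
[... 1811 characters left out ...]
....................
269 ......................................##.#......................................
271 ..................................######........................................
273 ....................................#..#........................................
275 ................................................................................
277 ................................................................................
279 ................................................................................
281 ................................................................................
283 ................................................................................
```

Emit:
{"api": "move_arm", "payload": {
  "plan": [
    [0.4,24,-33,0,0],
    [0.4,24,-32,0,0],
    [0.4,0,-32,0,0],
    [0.4,0,-32,0,0],
    [0.4,0,0,0,0],
    [0.4,0,0,30,0],
    [0.4,0,0,30,0],
    [0.4,0,0,20,0],
    [0.4,0,0,14,0],
    [0.4,0,0,0,0],
    [0,0,0,0,0],
    [0,0,0,0,0],
    [0,0,0,0,0],
    [0,0,0,0,0],
    [0,0,0,0,0]
  ],
  "force": 25
}}

```text
t: 26.6
ee_pos: [0.5658, 0.1945, 0.073]
ee_rot: [1.0, 0.0, 0.001, -0.001]
contact_force: [0.3, 0.9, 3.9]
grip_width: 0.0062
gripper_force: 25.5
```

Emit:
{"api": "move_arm", "payload": {
  "plan": [
    [0,0,7.1,-3.2,0],
    [0,0,7.4,-2.5,0],
    [0,0,7.6,-1.7,0],
    [0,0,7.7,-1,0],
    [0,0,7.8,-0.2,0],
    [0,0,7.8,0.6,0],
    [0,0,7.7,1.4,0],
    [0,0,7.5,2.1,0],
    [0,0,7.2,2.9,0],
    [0,0,6.9,3.5,0],
    [0,0,6.6,4.3,0],
    [0,0,6.1,4.8,0],
    [0,0,0,0,0]
  ]
}}

```text
t: 27.9
ee_pos: [0.5646, 0.1049, 0.0601]
ee_rot: [1.0, -0.0, -0.0, 0.001]
contact_force: [2.6, -0.4, 0.0]
grip_width: 0.0067
gripper_force: 25.4
```

Emit:
{"api": "move_arm", "payload": {
  "plan": [
    [0,0,5.6,5.6,0],
    [0,0,4.9,5.9,0],
    [0,0,4.4,6.5,0],
    [0,0,3.7,6.8,0],
    [0,0,3,7.3,0],
    [0,0,2.3,7.4,0],
    [0,0,1.5,7.6,0],
    [0,0,0.7,7.8,0],
    [0,0,0,7.8,0],
    [0,0,0,0,0],
    [0.3,0,0,0,0],
    [0.3,0,0,0,0],
    [0.3,0,0,0,0],
    [0.3,0,0,0,0]
  ]
}}

```text
t: 29.3
ee_pos: [0.5646, 0.08, -0.0015]
ee_rot: [1.0, 0.0, -0.0, 0.0]
contact_force: [-0.7, -1.2, 0.8]
grip_width: 0.0256
gripper_force: 0.0
```

Released; the bar drops the last few millimetres. I lift straight up and retreat.

Emit:
{"api": "move_arm", "payload": {
  "plan": [
    [0.3,0,0,-10,0],
    [0.3,0,0,-20,0],
    [0.3,0,0,-30,0],
    [0.3,0,0,-40,0],
    [0.3,0,0,-40,0],
    [0.3,0,0,-40,0],
    [0.3,0,40,0,0],
    [0.3,0,40,0,0],
    [0.3,0,40,0,0],
    [0.3,0,40,0,0],
    [0.3,0,40,0,0],
    [0.3,0,40,0,0],
    [0.3,0,40,0,0],
    [0.3,0,40,0,0],
    [0.3,0,40,0,0],
    [0.3,0,40,0,0],
    [0.3,0,0,0,0]
  ]
}}

```text
t: 31.0
ee_pos: [0.5629, -0.3286, 0.1795]
ee_rot: [1.0, -0.005, 0.0, 0.003]
contact_force: [0.5, -0.1, 0.7]
grip_width: 0.0255
gripper_force: 0.0
```

```bash
python3 - <<'E'
from h import *
np.set_printoptions(precision=4,suppress=True)
o=env.get_obs();print(o["ee_pos"],o["contact_force"])
s=snap("scene","s13").astype(int);t=snap("top","t13").astype(int)
b=cv2.imread("pics/scene0.png")[:,:,::-1].astype(int);tb=cv2.imread("pics/top0.png")[:,:,::-1].astype(int)
d=np.abs(t-tb).sum(2)
# bar pixel columns before/after along rows, in top
for r in (135,150,170,195,205):
    f=lambda im: 292+int(np.argmax(im[r,292:308].sum(1)))
    print("bar",r,f(tb),f(t))
m=(d>60).astype(np.uint8)
for r in range(120,225,2): print(r,''.join('#' if x else '.' for x in m[r,235:345]))
# scene: bar samples
for x in(.48,.52,.565,.61,.65):
    u=proj("scene",[x,.082,.043]);i,j=int(round(u[1])),int(round(u[0]));f=lambda im:[j-5+int(np.argmax(im[i,j-5:j+6].sum(1))),im[i,j-5:j+6].sum(1).max()]
    print("sbar",x,u,f(b),f(s))
E
```

```text
[ 0.5629 -0.3286  0.1795] [ 0.5303 -0.1242  0.6566]
bar 135 298 298
bar 150 298 298
bar 170 299 299
bar 195 299 299
bar 205 299 299
120 ..............................................................................................................
122 ..............................................................................................................
124 ..............................................................................................................
126 ..............................................................................................................
128 ..............................................................................................................
130 .....................................#.#..#...................................................................
132 ..............................................................................................................
134 ..............................................................................................................
136 ............................................
[... 4787 characters left out ...]
.....................................................................######.####..########.#################.
222 .....................................................................################.####################....
224 ....................................................................############.##.#####################.....
sbar 0.48 [352.2819 206.8965] [352, np.int64(349)] [352, np.int64(362)]
sbar 0.52 [346.9264 218.1298] [347, np.int64(365)] [347, np.int64(373)]
sbar 0.565 [340.6727 231.2328] [341, np.int64(359)] [341, np.int64(371)]
sbar 0.61 [334.1677 244.8463] [334, np.int64(360)] [334, np.int64(367)]
sbar 0.65 [328.1666 257.3903] [328, np.int64(363)] [328, np.int64(321)]
```

```bash
python3 - <<'E'
from h import *
print([proj("top",[.5167,.162-.04,z]) for z in(.0,.03,.066)], [onz("top",283.7,188,z)[1]+.04 for z in (0,.03,.066)])
order.close_job()
E
```

```text
[array([285.86432151, 188.25394674]), array([284.79243513, 187.52549114]), array([283.43245283, 186.60123826])] [np.float64(0.16797111301891263), np.float64(0.16497917138302856), np.float64(0.1613888414199677)]
the job is handed in; nothing more can be done
```

The job is handed in, and no verdict was returned. The last camera and force readings showed the guard bar back down on its front stop, the loose jar home against the back wires, the jar already in the stand unmoved, and the arm clear of everything; I did not re-measure the turntable, dish or opener.

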